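# Load the sample puck and close the test tank's bayonet port

## Task

Get the test tank ready for a run: first push the steel puck down the sloped loading chute until it rests against the stop at the bottom. Then close the port on top of the tank with the black cap that has the two lugs: line the lugs up with the slots, push it in against the sprung seal, turn it clockwise (seen from above) as far as it goes, and let go. Leave the other things on the bench where they are.

Things in the scene. Friction and masses are not known exactly. Their poses are not given: they have to be found in the camera images.
- puck_center (a point): Centre of the plain steel puck, a disc 46 mm in diameter and 24 mm high, about 0.1 kg. It starts flat on the landing at the upper end of the chute. It does not run down by itself, or not reliably: push it all the way. Its yaw means nothing.
- chute_top (a point): On the floor and centre line of the chute's flat landing, 32 mm before the edge where the slope begins. Axes are the rig's: y along the chute in the pushing direction (to the tank), z up. The aluminium chute is 52 mm wide inside; clear side walls, 6 mm thick, stand 8 mm above the floor. The landing is open at its outer (-y) end, 34 mm from this point.
- chute_edge (a point): Point on the centre line, on the floor, where the landing ends and the slope begins. From here the floor falls 12 degrees towards +y (the tank) for 125 mm along the slope, up to the stop, a steel plate across the chute that stands 16 mm above the floor. Axes as for chute_top.
- puck_home (a point): Where the centre of the puck is when it rests on the slope against the stop. Axes as for chute_top. The tank wall begins about 50 mm further on along +y; the tank's lid is 90 mm above the table.
- collar_top (a point): Centre of the mouth of the grey bayonet collar on the tank's white lid, level with its upper face; collar 94 mm across, 20 mm high, bore 58 mm. x points along the line of the two slots (on +x and -x, 21 mm wide, open outwards and above), z up. The lugs turn beneath the 6 mm lip, clockwise from above only, 60 degrees (1.05 rad) to a firm end stop.
- seal (a joint): Travel (m) of the round sprung rubber seal in the collar: 0 free, about 0.010 with the cap fully down. It pushes the cap up with 3 N at first and 9 N when fully down. Lugs clear the lip to turn with cap_mid 10 mm or less above collar_top; fully down (flange on collar) is 7 mm; 13 mm or more: still in the slots. Once turned and let go, the cap springs up to 10 mm; friction keeps it turned.
- cap_mid (a point): Centre of the black bayonet cap, 25 mm above its underside; 50 mm high, about 0.12 kg, standing upright left of the tank. x: along its grip bar and its lugs, z up; same after a half turn. Spigot 51 mm across, 18 high, foot tapered; two opposite lugs 14 wide, 1 to 9 above the underside, tips 80 apart; flange 68 across, 4 thick; grip bar on top 56 long, 14 wide, 28 high.
- plug_mid (a point): Centre (25 mm above its underside) of a look-alike black plug with the same spigot, flange and bar but no lugs. Does not belong on this port; leave it. It and the cap stand in either of two places.
- spacer: Bystander: steel ring, 46 mm in diameter, 18 mm high, lying left of the tank, beyond the cap and the plug. Origin: centre of its underside.
- driver: Bystander: screwdriver about 200 mm long, lying on the table beyond the chute.
- beaker: Bystander: glass beaker, 64 mm across, 85 mm high. Origin: centre of its underside.
- jar: Bystander: white jar, 60 mm across, 80 mm high. Origin: centre of its underside.
- tripod: Bystander: small camera on a three-legged stand, 165 mm high, beyond the tank. Origin: on the table under its middle.
- meter: Bystander: grey meter box, 90 x 150 x 45 mm, right of the chute. Origin: centre of its underside.
Things that resemble listed ones, but are neither listed nor needed, are in the scene too. Leave any blue look-alike of the part that bears cap_mid alone.

How it is judged:
By the outcome, as a careful person would: the job done as asked, in the order asked, and still so for the second after the job is handed in, with the robot touching nothing.
It also fails if it takes over 72 s, if anything falls off the work surface, if the arm or the gripper's body presses on something with over 40 N, if the wrist force passes 120 N, or if a joint passes its speed limit or range.

## Robot

A 6-joint arm with a two-finger parallel gripper is mounted at the origin on the work surface. World frame = base frame: x ahead of the robot, y to its left, z up, the work surface at z = 0. Lengths are in m, angles in rad, forces in N, time in s.
With the tool pointing down it reaches from about 0.35 to 0.975 m from the base axis. Payload 7.1 kg.
Tool frame: the origin (TCP) lies midway between the tips of the shut fingers; the grasp point (between the pads) lies 19 mm behind it; z points along the fingers, y is the line along which they close (so a half turn about z gives the same grasp; the last joint's range is limited). The gripper opens to 88 mm and grips with 3 to 60 N. Pads are 20 mm wide; open, the fingers measure 115 mm over their backs; the gripper's body (75 mm by 178 mm) begins 61 mm behind the grasp point.
Start: joints at [1.316, 0.423, 1.63, -0, 1.089, -0.019], TCP at [0.146, 0.608, 0.202] pointing down, gripper open.
Joint ranges: [-3, 3], [-0.9, 2.11], [0.09, 2.58], [-1.31, 4.45], [0.11, 2.69], [-2.54, 2.54]. Speed limits (rad/s): [2.39, 2.39, 3.01, 3.14, 3.14, 3.14].

## Interface

Orientations are given as a unit quaternion [w, x, y, z].
In Python, from station import move_pose, movel, movej, command_gripper, wait, inverse_kinematics, read_camera, camera_info, MotionError, job_done, get_time, get_joint_pos, get_qvel, get_effort, get_tcp_pos, get_ee_rot, get_ft_force, get_ft_torque, get_grip_width, get_finger_force gives the robot as it stands. Calls block until the motion is done:
- move_pose(position, orientation): joint-space move of the TCP to a pose.
- movel(position, frame=None, v=0.15, until_force=None): straight line of the TCP; frame=None keeps the orientation; v is the mean speed in m/s. With until_force (N) it stops when the force on the tool has changed by that much, and returns True; else False.
- movej(angles): joint-space move.
- command_gripper(opening): opening from 0.0 (shut) to 1.0 (fully open); the grip force is fixed at half the most; returns when the fingers have stopped.
- wait(seconds).
- inverse_kinematics(position, orientation): joint angles nearest the present ones, or None.
- read_camera(name): name is "scene" or "top" or "wrist"; returns the picture (400x640x3 uint8, red, green, blue); there is no depth.
- camera_info(name): a dict with "intrinsics" (3x3 intrinsics, pixels), "T" (4x4, takes a point from camera to world coordinates); the wrist camera has in their place "tool_from_camera" (4x4, takes a point from camera to tool coordinates, whose origin is the TCP and whose axes are the flange's). Camera axes: x right, y up, looking along -z (the intrinsics and any distortion apply to the point x, -y, -z); pixel columns grow to the right and rows downward; lengths in m; the calibration is good to about 2 mm. A picture is of the moment at which its call begins: read the wrist's pose just before it. camera_info takes no time and is no camera call.
A pose or a line that the arm cannot do raises MotionError and nothing moves.
- job_done(): hands the job in; it is judged then, once.
Readings, each from a call of its own:
- get_time(): time.
- get_joint_pos(): joint angles.
- get_qvel(): joint speeds.
- get_effort(): joint torques, N m.
- get_tcp_pos(): TCP position.
- get_ee_rot(): TCP orientation.
- get_ft_force(): force on the tool from outside, world axes, zero at the start.
- get_ft_torque(): the same for the moment, N m.
- get_grip_width(): opening from 0.0 (shut) to 1.0 (fully open).
- get_finger_force(): force on a finger pad.
Only numpy, scipy, OpenCV 4.12 (cv2) and the standard library are available. Lean on these libraries where they do the work, as an engineer would, in place of code of your own. Each camera call takes 0.05 s, during which the arm holds its last target. There are 200 camera calls.

## Working session

There is one attempt and no reset: what is moved stays moved. The work goes in short steps, each a Python script; the robot and the scene stay as the last script left them, time stands still between calls to the robot, and variables do not carry over. Pictures are saved under pics/ and viewed, at most 10 in all, crops included, and the job is handed in when it is done.

```bash
mkdir -p pics
cat > h.py <<'E'
import numpy as np, cv2
from station import *
def save(n,im,crop=None,s=1):
    if crop: r0,r1,c0,c1=crop; im=im[r0:r1,c0:c1]
    im=cv2.resize(im,None,fx=s,fy=s,interpolation=cv2.INTER_CUBIC)
    cv2.imwrite(f'pics/{n}.png',im[:,:,::-1])
def RT(tp,q):
    from scipy.spatial.transform import Rotation as R
    T=np.eye(4);T[:3,:3]=R.from_quat([q[1],q[2],q[3],q[0]]).as_matrix();T[:3,3]=tp;return T
def pix2w(info,T,u,v,z):
    K=np.array(info['intrinsics']);d=info.get('distortion')
    p=cv2.undistortPoints(np.array([[[u,v]]],float),K,np.array(d,float) if d is not None else None)[0,0]
    r=T[:3,:3]@np.array([p[0],-p[1],-1]);o=T[:3,3]
    return o+r*(z-o[2])/r[2]
def w2pix(info,T,P):
    c=np.linalg.inv(T)@np.append(P,1);c=np.array([[c[0],-c[1],-c[2]]])
    d=info.get('distortion')
    return cv2.projectPoints(c,np.zeros(3),np.zeros(3),np.array(info['intrinsics']),np.array(d,float) if d is not None else None)[0].ravel()
E
python3 - <<'E'
from h import *
for n in('scene','top','wrist'): print(n,camera_info(n))
print(get_tcp_pos(),get_ee_rot(),get_time())
a=read_camera('top');b=read_camera('scene');w=read_camera('wrist')
np.save('top0.npy',a);np.save('scene0.npy',b);np.save('wrist0.npy',w)
save('top',a,s=1.25);save('scene',b,s=1.25)
E
```

```text
scene {'intrinsics': array([[392.76780491,   0.        , 318.58278463],
       [  0.        , 392.76780491, 192.98777521],
       [  0.        ,   0.        ,   1.        ]]), 'T': array([[-0.56682358, -0.60570656,  0.55841794,  1.17071726],
       [ 0.82382145, -0.42118273,  0.37937228,  0.42195132],
       [ 0.00540771,  0.67507383,  0.73773036,  0.92891014],
       [ 0.        ,  0.        ,  0.        ,  1.        ]])}
top {'intrinsics': array([[465.4369738 ,   0.        , 316.46006341],
       [  0.        , 465.4369738 , 202.95006442],
       [  0.        ,   0.        ,   1.        ]]), 'T': array([[-0.01757976,  0.98397065, -0.17746187,  0.29078911],
       [-0.99975691, -0.01966127, -0.00997745, -0.01035581],
       [-0.01330665,  0.17724333,  0.9840771 ,  1.71428191],
       [ 0.        ,  0.        ,  0.        ,  1.        ]])}
wrist {'intrinsics': array([[306.90314256,   0.        , 320.14563197],
       [  0.        , 306.90314256, 198.80106592],
       [  0.        ,   0.        ,   1.        ]]), 'tool_from_camera': array([[ 3.62738361e-04,  9.69951238e-01,  2.43299124e-01,
         6.69513660e-02],
       [ 9.99999928e-01, -3.24966416e-04, -1.95384004e-04,
        -1.37970313e-03],
       [-1.10448912e-04,  2.43299178e-01, -9.69951286e-01,
        -1.82198043e-01],
       [ 0.00000000e+00,  0.00000000e+00,  0.00000000e+00,
         1.00000000e+00]])}
[0.14582659 0.60715392 0.20101078] [-1.02431212e-04  1.17628097e-01  9.93057437e-01 -7.40228240e-04] 0.0
```

View pics/top.png

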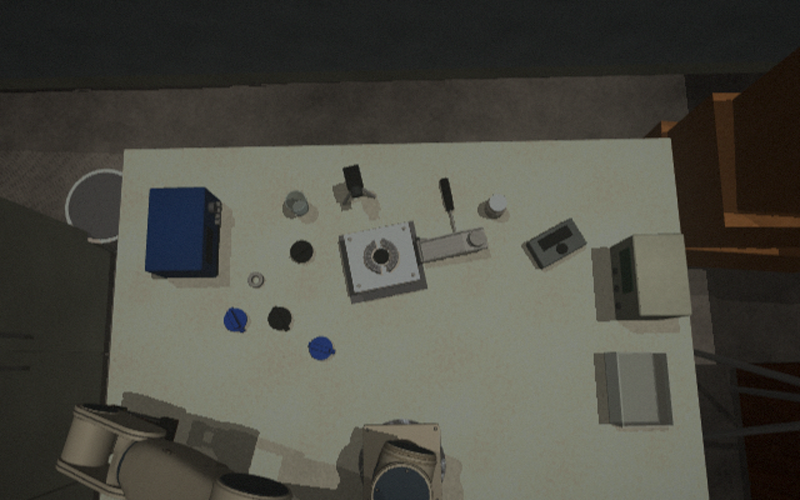

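View pics/scene.png

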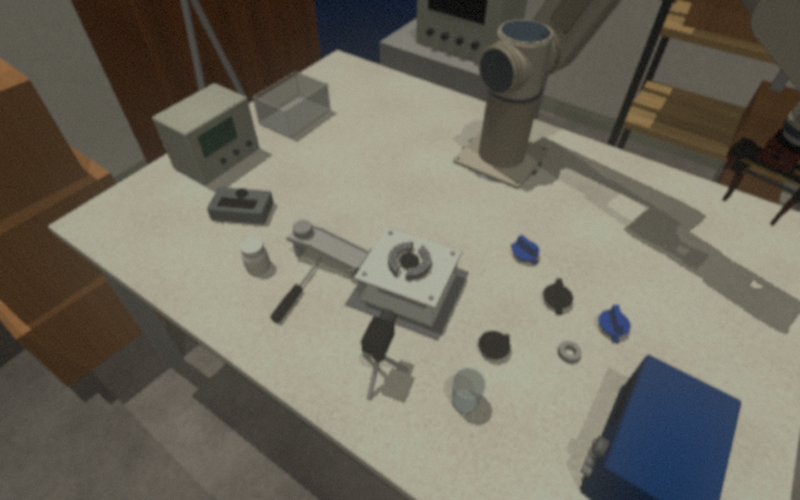

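The top view shows, in the 1.25x picture:
- two black parts at (302,251) and (280,318)
- blue look-alikes at (235,320) and (320,348)
- the spacer at (256,280)
- the collar at (381,257)
- the chute from (420,250) to (488,240), with the puck at (477,239)

Next I'll crop the two black parts and the tank.

Run:
```python
from h import *
a=np.load('top0.npy')
L=cv2.resize(a[185:275,205:265],None,fx=6.6,fy=6.6,interpolation=cv2.INTER_CUBIC)
L=np.clip(L.astype(float)*2.2,0,255).astype(np.uint8)
save('blacks',L)
save('tank',np.clip(a[165:250,265:400].astype(float)*1.3,0,255).astype(np.uint8),s=5.9)
```

```text
(no output)
```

View pics/blacks.png

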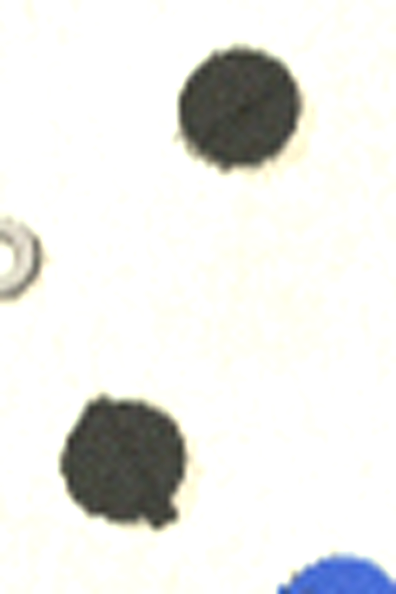

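View pics/tank.png

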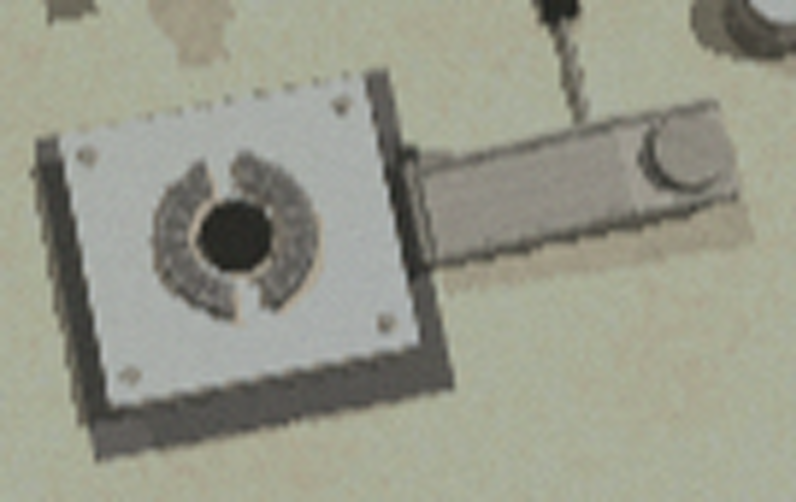

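The lower black part has lugs at its upper left and lower right, so it's the cap, at top pixel (223.5,255). The round one at (241.4,201.2) is the plug, and the blue ones I leave alone. The collar is at top pixel (305.2,205.2), the puck top at (382.3,190.9), and the stop end of the chute at about (336,202). Next: coarse positions, then a closer wrist view of the chute and tank.

```bash
cat >> h.py <<'E'
def quat(yaw): # tool down; tool y axis along world direction yaw+pi/2 mirrored: tool x=(cos,sin), tool y=(sin,-cos)
    return [0,np.cos(yaw/2),np.sin(yaw/2),0]
def wcam():
    i=camera_info('wrist');T=RT(get_tcp_pos(),get_ee_rot())@i['tool_from_camera'];im=read_camera('wrist');return i,T,im
E
python3 - <<'E'
from h import *
i=camera_info('top');T=i['T']
f=lambda u,v,z:pix2w(i,T,u,v,z).round(4)
g=lambda x,y:(265+x/5.9,165+y/5.9)
print('collar',f(*g(237,237),.11),'slots',f(*g(222,165),.11),f(*g(248,310),.11))
print('puck',f(*g(692,153),.09),f(*g(692,153),.06))
print('chute ends',f(*g(425,210),.04),f(*g(728,150),.06))
print('cap flange',f(223.5,255,.022),'lugs',f(205+97/6.6,185+402/6.6,.005),f(205+163/6.6,185+522/6.6,.005))
s=camera_info('scene')
for z in(.05,.07,.09):print(z,pix2w(s,s['T'],303/1.25,228/1.25,z),f(382.3,190.9,z))
# move for view: chute along dir; camera ahead of tool x by 67mm
for yaw in (0,np.pi,-np.pi/2,np.pi/2):
  print(yaw,inverse_kinematics([.55,-.02,.3],quat(yaw)))
E
```

```text
collar [0.573  0.0456 0.11  ] slots [0.6167 0.0539 0.11  ] [0.5291 0.0397 0.11  ]
puck [ 0.6224 -0.2287  0.09  ] [ 0.6286 -0.2327  0.06  ]
chute ends [ 0.6    -0.0688  0.04  ] [ 0.63   -0.2549  0.06  ]
cap flange [0.4107 0.3477 0.022 ] lugs [0.4455 0.3659 0.005 ] [0.3784 0.328  0.005 ]
0.05 [ 0.60378664 -0.24952807  0.05      ] [ 0.6307 -0.2341  0.05  ]
0.07 [ 0.6166874  -0.23424825  0.07      ] [ 0.6266 -0.2314  0.07  ]
0.09 [ 0.62958816 -0.21896843  0.09      ] [ 0.6226 -0.2288  0.09  ]
0 [-5.79713789e-02  2.10605537e-01  1.69496433e+00 -4.44089210e-16
  1.23602279e+00  1.51282495e+00]
3.141592653589793 [-5.79713789e-02  2.10605537e-01  1.69496433e+00 -4.44089210e-16
  1.23602279e+00 -1.62876771e+00]
-1.5707963267948966 None
1.5707963267948966 [-5.79713789e-02  2.10605537e-01  1.69496433e+00 -4.44089210e-16
  1.23602279e+00 -5.79713789e-02]
```

Run:
```python
from h import *
p=get_tcp_pos(); movel([p[0],p[1],.3],v=.3)
command_gripper(0.)
yaw=np.radians(99.2)
move_pose([.615,-.14,.28],quat(yaw))
i,T,im=wcam();np.save('w1.npy',im);np.save('T1.npy',T);save('w1',im,s=1.25)
print(get_time(),get_tcp_pos())
for n,P in dict(collar=[.573,.0456,.11],puck=[.625,-.23,.078]).items():print(n,w2pix(i,T,P))
```

```text
5.1083 [ 0.61517096 -0.1392671   0.28002332]
collar [309.88255705  -4.26544114]
puck [317.5168221  242.17685728]
```

View pics/w1.png

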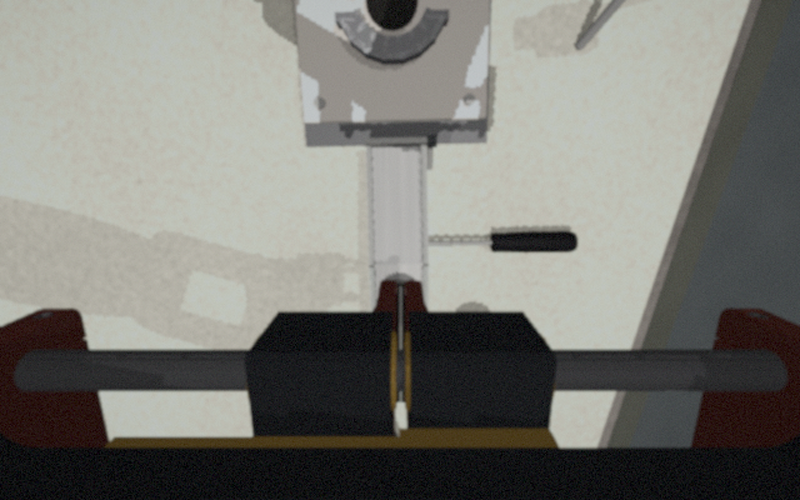

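The fingers hide everything at and behind the TCP. The chute runs from (397,145) to (400,283), with the tank above it. I'll move back along the chute to see the puck.

Run:
```python
from h import *
movel([.638,-.29,.25],v=.3)
i,T,im=wcam();np.save('w2.npy',im);np.save('T2.npy',T);save('w2',im[40:250,200:480],s=2.8)
print(get_time(),get_tcp_pos())
for n,P in dict(puck=[.625,-.23,.078],stop=[.6,-.0688,.04]).items():print(n,w2pix(i,T,P))
```

```text
5.825 [ 0.63800725 -0.28840216  0.2502708 ]
puck [318.6136954 126.3421435]
stop [319.64371981 -24.57110347]
```

View pics/w2.png

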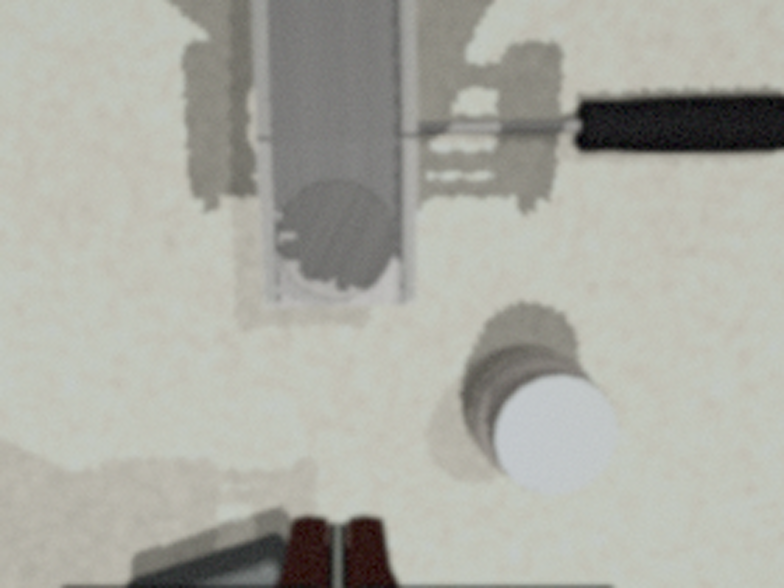

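Run:
```python
from h import *
i=camera_info('wrist');T=np.load('T2.npy');t=camera_info('top')
h=lambda x,y:(200+x/2.8,40+y/2.8)
for z in(.06,.07,.08,.09):
  f=lambda x,y,z=z:pix2w(i,T,*h(x,y),z)
  print(z,'puck',f(338,235).round(4),pix2w(t,t['T'],382.3,190.9,z).round(4),'diam',np.linalg.norm(f(277,235)-f(400,235)))
for z in(.045,.055,.065,.075):
  f=lambda x,y,z=z:pix2w(i,T,*h(x,y),z)
  print(z,'end w',np.linalg.norm(f(266,302)-f(412,302)),((f(266,302)+f(412,302))/2).round(4),'mid top',((f(255,5)+f(414,5))/2).round(4),'edge',f(335,136).round(4))
i1=camera_info('wrist');T1=np.load('T1.npy')
for z in(.105,.11): # collar sides in w1 picture
  a=pix2w(i1,T1,337/1.25,15/1.25,z);b=pix2w(i1,T1,448/1.25,15/1.25,z);print(a,b,np.linalg.norm(a-b))
```

```text
0.06 puck [ 0.6269 -0.2271  0.06  ] [ 0.6287 -0.2328  0.06  ] diam 0.05174332876715577
0.07 puck [ 0.6269 -0.2271  0.07  ] [ 0.6266 -0.2314  0.07  ] diam 0.05035274340778168
0.08 puck [ 0.6269 -0.227   0.08  ] [ 0.6246 -0.2301  0.08  ] diam 0.048962158048407485
0.09 puck [ 0.6269 -0.227   0.09  ] [ 0.6226 -0.2288  0.09  ] diam 0.047571572689033406
0.045 end w 0.06509234134839559 [ 0.632  -0.2558  0.045 ] mid top [ 0.6108 -0.1367  0.045 ] edge [ 0.6191 -0.187   0.045 ]
0.055 end w 0.06341079219957914 [ 0.6319 -0.255   0.055 ] mid top [ 0.6112 -0.1389  0.055 ] edge [ 0.6193 -0.188   0.055 ]
0.065 end w 0.06172924305076266 [ 0.6318 -0.2542  0.065 ] mid top [ 0.6116 -0.1412  0.065 ] edge [ 0.6195 -0.1889  0.065 ]
0.075 end w 0.060047693901946204 [ 0.6316 -0.2534  0.075 ] mid top [ 0.612  -0.1435  0.075 ] edge [ 0.6197 -0.1899  0.075 ]
[0.53346657 0.02576598 0.105     ] [0.62470165 0.04064901 0.105     ] 0.09244103247622448
[0.53444828 0.02435662 0.11      ] [0.62440645 0.03903135 0.11      ] 0.09114724262529424
```

The puck top is at about (0.627,-0.229) and the chute centreline runs about 9.5° off y. From the scene/top intersection the floor is near 0.055. I'll touch the puck top lightly to get the exact height, then push.

```bash
cat >> h.py <<'E'
A=np.radians(9.5); YD=np.array([-np.sin(A),np.cos(A),0]); XD=np.array([np.cos(A),np.sin(A),0])
E
python3 - <<'E'
from h import *
q=quat(A+np.pi/2)
C=np.array([.6268,-.2285,0]); up=lambda P,z:np.array([P[0],P[1],z])
movel(up(C,.105),q,v=.2)
hit=movel(up(C,.06),v=.03,until_force=3)
z=get_tcp_pos()[2];print('touch',hit,z,get_ft_force())
assert hit and .06<z<.1
movel(up(C,z+.02),v=.2)
fl=z-.024
E_=np.array([.6195,-.1885,0])   # edge
B=E_+YD*(np.dot(C-E_,YD)-.045)
movel(up(B,z+.02),v=.2)
movel(up(B,fl+.006),v=.15)
hit=movel(up(E_-YD*.012,fl+.006),v=.08,until_force=8);print('landing',hit,get_tcp_pos(),get_ft_force())
print(fl,get_time())
open('fl','w').write(str(fl))
E
```

```text
touch True 0.07050692040031417 [-0.24211598  0.23803077  5.80306963]
landing False [ 0.62153207 -0.20056028  0.05244044] [-0.09840174 -0.01692471  0.10546547]
0.04650692040031417 9.925
```

Run:
```python
from h import *
fl=float(open('fl').read()); E_=np.array([.6191,-.1871,fl+.006]); s12=np.radians(12)
D=YD*np.cos(s12)-np.array([0,0,np.sin(s12)])
P=lambda s,dz=0:E_+D*s+[0,0,dz]
print(movel(P(0),v=.08,until_force=8))
print(movel(P(.055),v=.06,until_force=8),get_ft_force())
hit=movel(P(.085),v=.03,until_force=5)
p=get_tcp_pos();print(hit,p,'s',np.dot(p-E_,D),get_ft_force())
wait(.3)
i,T,im=wcam();np.save('w3.npy',im);np.save('T3.npy',T)
q=get_tcp_pos()-YD*.012;movel(q,v=.03);movel(q+[0,0,.06],v=.2)
movel(get_tcp_pos()-YD*.07+[0,0,.12],v=.3)
i,T,im=wcam();save('w4',im[20:250,180:460],s=2.5);np.save('w4.npy',im);np.save('T4.npy',T)
print(get_time())
for s in(.079,.102,.125):print(s,w2pix(i,T,P(s,-.006)))
```

```text
False
False [-0.35145285 -0.29356772 -0.5354275 ]
True [ 0.60854459 -0.12187945  0.0383499 ] s 0.06756789216727031 [ 0.40723558 -2.16054461  1.65200443]
13.9
0.079 [323.07304825  97.65449648]
0.102 [323.10030799  77.26611594]
0.125 [323.12769174  56.78498233]
```

View pics/w4.png

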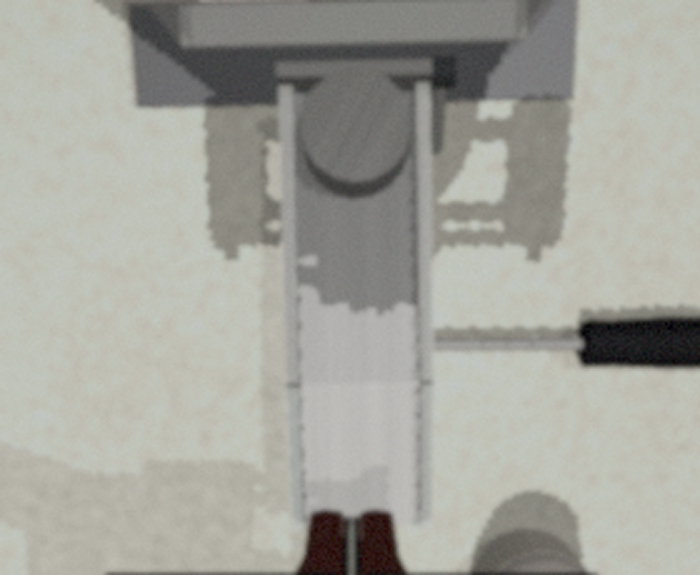

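The picture shows the puck at crop (355,132), with its front rim against the stop plate at crop (355,70). The stopping distance of 67.6 mm also matches the expected 69. Now close views of the collar and cap.

Run:
```python
from h import *
p=get_tcp_pos();movel([p[0],p[1],.26],v=.3)
move_pose([.675,.06,.25],quat(A+np.pi))
i,T,im=wcam();np.save('wc.npy',im);np.save('Tc.npy',T);c=w2pix(i,T,[.573,.0456,.11]);print(c,get_tcp_pos())
a=np.radians(209.5)
command_gripper(.75)
move_pose([.50,.40,.2],quat(a))
i,T,im2=wcam();np.save('wk.npy',im2);np.save('Tk.npy',T);k=w2pix(i,T,[.412,.347,.022]);print(k,get_time())
def crop(im,c):
    x,y=int(c[0])-65,max(int(c[1])-75,0);print(x,y);return cv2.resize(im[y:y+150,x:x+130],(520,600),interpolation=cv2.INTER_CUBIC)[:,:400+0]
def crop(im,c):
    x,y=int(c[0])-65,max(int(c[1])-65,0);print('org',x,y);return cv2.resize(im[y:y+130,x:x+130],(399,399),interpolation=cv2.INTER_CUBIC)
k2=np.clip(crop(im2,k)*2.0,0,255).astype(np.uint8)
save('both',np.hstack([crop(im,c),k2]))
```

```text
[323.91074044  85.68879558] [0.67457153 0.05907189 0.24911204]
[318.74391874  88.75692185] 17.9083
org 253 23
org 258 20
```

View pics/both.png

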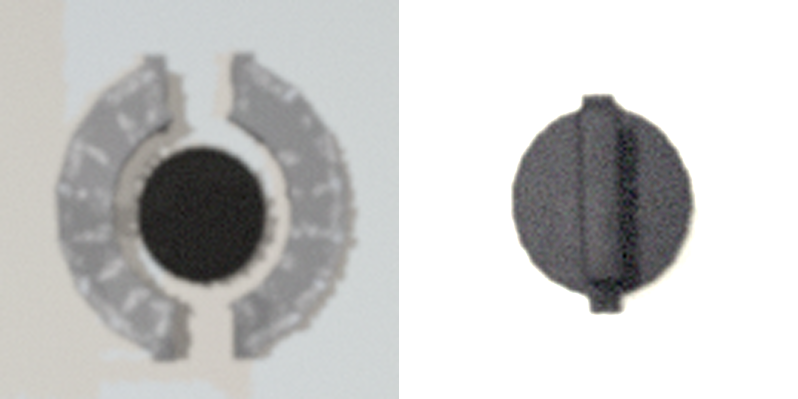

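Left: the collar is centred at about crop (201,206), with the slots vertical at x=199 top and bottom, so it lines up with the tool. Right: the black cap's lug tips are at (598,97) and (606,312), the bar centre is at (600,200), and the flange spans 512–693. These lugs confirm it's the right cap.

Run:
```python
from h import *
i=camera_info('wrist');Tc=np.load('Tc.npy');Tk=np.load('Tk.npy');s=130/399
fc=lambda x,y,z=.11:pix2w(i,Tc,253+x*s,23+y*s,z)
fk=lambda x,y,z:pix2w(i,Tk,258+(x-399)*s,20+y*s,z)
print('collar',fc(201,206),'width',np.linalg.norm(fc(57,205)-fc(350,205)))
d=fc(199,55)-fc(199,358);print('slotlen',np.linalg.norm(d),'yaw',np.degrees(np.arctan2(d[1],d[0]))%180)
a,b=fk(598,97,.009),fk(606,312,.009)
d=a-b;print('lugs',a,b,'mid',(a+b)/2,np.linalg.norm(d),np.degrees(np.arctan2(d[1],d[0]))%180)
print('flange',fk(602.5,203,.022),np.linalg.norm(fk(512,203,.022)-fk(693,203,.022)))
print('bar',fk(600,200,.05))
d=fk(600,110,.05)-fk(597.5,280,.05);print(np.degrees(np.arctan2(d[1],d[0]))%180,np.linalg.norm(d))
```

```text
collar [0.57796384 0.04099136 0.11      ] width 0.09455287558304605
slotlen 0.09277234230775182 yaw 9.321861624054662
lugs [0.37438837 0.33101748 0.009     ] [0.43901577 0.37123438 0.009     ] mid [0.40670207 0.35112593 0.009     ] 0.07611898251660354 31.893534036826054
flange [0.40657913 0.35101935 0.022     ] 0.06537065265668766
bar [0.40892672 0.35095267 0.05      ]
28.694705487534264 0.05327248965172563
```

Wrist view: collar at (0.578,0.041), yaw 9.3°; cap at (0.408,0.351), yaw about 30°. I'll grasp the cap now, then lift it and check it in the hand.

Run:
```python
from h import *
q=quat(np.radians(210)); C=[.4078,.3507]
move_pose([*C,.10],q)
hit=movel([*C,.0265],v=.12,until_force=6);print(hit,get_tcp_pos())
command_gripper(0.);print(get_grip_width(),get_finger_force(),get_tcp_pos())
movel([*C,.20],v=.25);print(get_grip_width(),get_ft_force())
i,T,im=wcam();np.save('wh.npy',im)
print(get_time())
t=np.array(camera_info('wrist')['tool_from_camera'])
for P in([.04,0,.016],[.034,0,.003],[.028,0,-.025],[.04,.007,.016],[.04,-.007,.016]):print(P,w2pix(i,t,P))
save('held',np.clip(im[90:290,220:420]*2.2,0,255).astype(np.uint8),s=3)
```

```text
False [0.40849415 0.35121418 0.02701053]
0.15190138308168935 29.773931899107993 [0.40779345 0.35071547 0.02648749]
0.15312691266749703 [-0.1070485  -0.88656487 -0.58008409]
21.0583
[0.04, 0, 0.016] [320.80687044 165.81265978]
[0.034, 0, 0.003] [320.86232876 178.53924737]
[0.028, 0, -0.025] [321.02114225 199.25857629]
[0.04, 0.007, 0.016] [331.60297269 165.81517004]
[0.04, -0.007, 0.016] [310.01001444 165.81014934]
```

View pics/held.png

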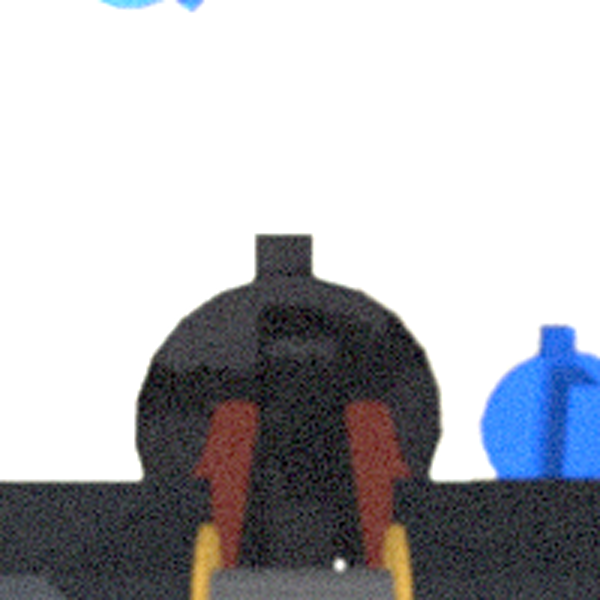

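The lug tip shows at crop (284,236) and the flange spans x=136–440. The cap looks shifted about 3–4 mm towards tool −y relative to the fingers (mid 301). I'll fit the cap's pose in the hand from these points.

Run:
```python
from h import *
from scipy.optimize import least_squares
from scipy.spatial.transform import Rotation as R
i=camera_info('wrist');t=np.array(i['tool_from_camera'])
im=np.load('wh.npy').astype(int)
for r in (168,170,174,178): 
    print(r,im[r,296:334].max(1).tolist())
for r in (220,230,240): 
    m=np.where(im[r,230:420].max(1)<60)[0]+230;print(r,m[0],m[-1],im[r,258:272].max(1).tolist(),im[r,360:374].max(1).tolist())
F=np.array([(136,420),(145,475),(150,365),(190,315),(250,283),(318,280),(370,300),(420,355),(440,425),(432,475)])/3+[220,90]
L=np.array([(256,236),(312,236)])/3+[220,90]
def res(p,full=True):
    x,y,z,yaw,roll,pitch=p
    M=R.from_euler('zyx',[yaw,pitch,roll]).as_matrix();o=np.array([x,y,z])
    # cap frame: z down, origin at grasp height; flange 22 above underside, TCP nominal 26.5 above
    P=lambda v:w2pix(i,t,o+M@np.array(v))
    th=np.linspace(-np.pi,np.pi,90)
    best=[]
    C=np.array([P([.034*np.cos(a),.034*np.sin(a),.0045]) for a in th]+[P([.034*np.cos(a),.034*np.sin(a),.0085]) for a in th])
    import cv2
    hull=cv2.convexHull(C.astype(np.float32))
    e=[cv2.pointPolygonTest(hull,(float(u),float(v)),True) for u,v in F]
    e+=list(P([.04,-.007,.0175])-L[0])+list(P([.04,.007,.0175])-L[1])
    pr=np.array([x/.006,y/.003,z/.002,yaw/.05,roll/.05,pitch/.05])
    return np.r_[np.array(e)/.7,pr]
s=least_squares(res,np.zeros(6),x_scale=[.001,.001,.001,.02,.02,.02],diff_step=1e-4)
print(s.x.round(4),s.cost);print(s.fun.round(2))
```

```text
168 [216, 216, 214, 215, 216, 216, 212, 189, 133, 79, 62, 56, 57, 62, 62, 63, 61, 66, 61, 59, 58, 61, 62, 62, 62, 61, 65, 74, 119, 177, 205, 213, 216, 218, 218, 219, 218, 218]
170 [216, 214, 215, 216, 217, 218, 212, 188, 135, 62, 36, 27, 33, 39, 25, 33, 33, 31, 33, 30, 32, 35, 20, 35, 29, 35, 40, 41, 105, 171, 205, 215, 216, 217, 218, 217, 218, 218]
174 [216, 216, 217, 218, 217, 216, 209, 185, 129, 63, 35, 37, 32, 39, 37, 33, 33, 35, 35, 24, 40, 35, 29, 29, 39, 29, 39, 40, 104, 175, 207, 214, 217, 216, 215, 218, 217, 218]
178 [216, 216, 217, 218, 215, 215, 209, 186, 132, 64, 33, 36, 39, 32, 36, 30, 39, 34, 27, 39, 26, 36, 33, 31, 30, 26, 34, 47, 103, 172, 207, 216, 215, 214, 214, 214, 217, 216]
220 267 365 [218, 218, 217, 217, 212, 211, 193, 150, 81, 28, 19, 20, 17, 20] [22, 31, 17, 28, 20, 43, 81, 127, 155, 161, 159, 156, 158, 158]
230 266 366 [219, 218, 216, 219, 214, 192, 136, 61, 24, 29, 32, 27, 30, 19] [24, 29, 24, 32, 24, 29, 59, 105, 146, 161, 167, 161, 163, 163]
240 266 364 [215, 214, 214, 213, 210, 195, 157, 93, 38, 26, 29, 27, 28, 22] [20, 29, 25, 26, 43, 97, 149, 171, 167, 162, 161, 158, 161, 161]
[-0.0045 -0.0028  0.0049 -0.0194  0.0266  0.0741] 16.873597135063502
[ 0.8   0.22  0.94  1.51  0.5   0.14  0.54  1.91  1.13 -0.36 -1.63  2.29
  1.92  1.6  -0.74 -0.94  2.45 -0.39  0.53  1.48]
```

Run:
```python
from h import *
wait(.3)
i,T,im=wcam();g=im.astype(int).max(2)
def edges(r,c0,c1,th=120):
    x=np.arange(c0,c1);v=g[r,c0:c1];k=np.where((v[:-1]-th)*(v[1:]-th)<0)[0];return [round(float(x[j]+(th-v[j])/(v[j+1]-v[j])),1) for j in k]
for r in(170,175,180,190,200,210,220,230,240,248):print(r,edges(r,240,400))
red=im[:,:,0].astype(int)-im[:,:,2].astype(int)
for r in(226,234,242,250,260,270):
    m=np.where(red[r,270:370]>12)[0]+270;print('red',r,m.min() if len(m) else 0,m.max() if len(m) else 0,m.tolist())
print(edges(168,300,330), get_ft_force(),get_ft_torque(),get_time(),get_grip_width())
t=np.array(i['tool_from_camera'])
for P in([0,0,0],[.01,0,0],[.01,.007,0],[.01,.0205,0],[0,0,.0045],[0,.034,.0045],[0,-.034,.0045],[.0,0,-.019]):print(P,w2pix(i,t,P))
```

```text
170 [304.2, 324.2]
175 [304.2, 324.2]
180 [304.2, 324.4]
190 [287.3, 346.8]
200 [276.1, 357.1, 398.4]
210 [269.1, 363.6, 390.5]
220 [265.4, 366.9, 382.4, 384.4]
230 [264.2, 367.4, 378.9, 380.3, 398.4]
240 [264.5, 365.4, 397.6]
248 [266.4, 363.5, 384.3]
red 226 291 349 [291, 292, 293, 294, 295, 296, 297, 298, 299, 300, 301, 302, 303, 304, 305, 335, 336, 337, 338, 339, 340, 341, 342, 343, 344, 345, 346, 347, 348, 349]
red 234 289 351 [289, 290, 291, 292, 293, 294, 295, 296, 297, 298, 299, 300, 301, 302, 303, 304, 336, 337, 338, 339, 340, 341, 342, 343, 344, 345, 346, 347, 348, 349, 350, 351]
red 242 287 354 [287, 288, 289, 290, 291, 292, 293, 294, 295, 296, 297, 298, 299, 300, 301, 302, 303, 337, 338, 339, 340, 341, 342, 343, 344, 345, 346, 347, 348, 349, 350, 351, 352, 353, 354]
red 250 290 350 [290, 291, 292, 293, 294, 295, 296, 297, 298, 299, 300, 301, 302, 338, 339, 340, 341, 342, 343, 344, 345, 346, 347, 348, 349, 350]
red 260 290 350 [290, 291, 292, 293, 294, 295, 296, 297, 298, 299, 300, 301, 339, 340, 341, 342, 343, 344, 345, 346, 347, 348, 349, 350]
red 270 285 355 [285, 286, 287, 288, 289, 290, 291, 292, 293, 294, 295, 296, 297, 298, 299, 341, 342, 343, 344, 345, 346, 347, 348, 349, 350, 351, 352, 353, 354, 355]
[304.3, 323.9] [-0.02912048 -0.15134038 -1.1330152 ] [ 0.09170352  0.04240842 -0.02198172] 21.4083 0.1514021105766517
[0, 0, 0] [320.82748107 232.64264384]
[0.01, 0, 0] [320.84201908 217.47310691]
[0.01, 0.007, 0] [332.10237247 217.47382535]
[0.01, 0.0205, 0] [353.81645278 217.47521076]
[0, 0, 0.0045] [320.80590374 230.19166877]
[0, 0.034, 0.0045] [373.60924726 230.19286614]
[0, -0.034, 0.0045] [267.98452232 230.190471  ]
[0.0, 0, -0.019] [320.93046485 244.34059896]
```

Run:
```python
from h import *
i,T,im=wcam();g=im.astype(float).sum(2)
for r in range(186,226,4):print(r,g[r:r+4,280:356].mean(0).reshape(-1,2).mean(1).round().astype(int).tolist())
t=np.array(i['tool_from_camera'])
for P in([.028,.007,-.0235],[.028,-.007,-.0235],[.028,.007,.0045],[.028,-.007,.0045]):print(P,w2pix(i,t,P))
```

```text
186 [640, 638, 633, 612, 545, 401, 261, 171, 125, 111, 103, 88, 88, 98, 94, 92, 91, 92, 90, 92, 99, 90, 86, 90, 94, 88, 88, 95, 111, 126, 193, 306, 396, 454, 466, 462, 468, 475]
190 [622, 550, 414, 252, 138, 101, 93, 97, 94, 96, 97, 91, 92, 81, 69, 70, 65, 69, 61, 63, 67, 67, 63, 70, 83, 89, 82, 89, 87, 90, 85, 92, 116, 197, 301, 397, 447, 458]
194 [280, 162, 107, 96, 95, 96, 92, 98, 98, 92, 91, 92, 84, 53, 57, 52, 55, 48, 51, 39, 40, 48, 52, 43, 52, 66, 64, 61, 61, 70, 66, 93, 85, 80, 70, 94, 218, 384]
198 [96, 91, 95, 96, 90, 90, 100, 99, 95, 92, 95, 97, 86, 43, 54, 49, 49, 61, 47, 40, 54, 47, 44, 46, 48, 56, 43, 59, 48, 55, 45, 72, 79, 80, 52, 58, 60, 146]
202 [100, 94, 97, 102, 96, 94, 98, 97, 90, 96, 90, 90, 82, 58, 70, 74, 81, 78, 84, 90, 80, 80, 71, 82, 81, 74, 59, 50, 56, 48, 38, 39, 62, 54, 58, 53, 52, 56]
206 [89, 97, 94, 96, 96, 99, 98, 92, 88, 89, 90, 95, 90, 66, 80, 80, 83, 91, 76, 83, 82, 93, 78, 77, 72, 67, 67, 46, 58, 52, 52, 61, 48, 56, 60, 46, 44, 51]
210 [82, 91, 74, 91, 69, 76, 72, 89, 68, 78, 88, 81, 71, 47, 54, 59, 56, 56, 69, 56, 48, 63, 58, 52, 47, 56, 52, 41, 47, 42, 56, 48, 49, 53, 40, 53, 52, 67]
214 [62, 50, 45, 49, 55, 57, 53, 47, 56, 44, 49, 65, 53, 36, 52, 51, 40, 49, 60, 60, 53, 60, 60, 49, 57, 44, 55, 53, 50, 50, 55, 58, 44, 47, 58, 59, 58, 64]
218 [42, 49, 57, 58, 52, 42, 48, 45, 59, 55, 55, 52, 32, 50, 45, 46, 58, 49, 57, 53, 52, 48, 60, 48, 54, 39, 43, 50, 53, 51, 52, 42, 58, 48, 51, 69, 73, 74]
222 [42, 48, 53, 58, 57, 55, 66, 74, 73, 87, 87, 86, 68, 40, 40, 60, 62, 60, 52, 56, 61, 48, 43, 49, 59, 55, 38, 60, 62, 84, 91, 83, 95, 87, 72, 67, 73, 72]
[0.028, 0.007, -0.0235] [334.14194711 198.57176721]
[0.028, -0.007, -0.0235] [307.87916943 198.56849933]
[0.028, 0.007, 0.0045] [332.10753466 187.62643418]
[0.028, -0.007, 0.0045] [309.58345637 187.62283428]
```

The bar top is centred in the fingers, but the flange and lugs are offset progressively: the cap is rolled about 5° in the grip, and about 2 mm back along tool x. I'll set it down, let go, regrasp it centred and recheck numerically.

```bash
cat >> h.py <<'E'
def heldcheck():
    i,T,im=wcam();g=im.astype(int).max(2)
    def edges(r,c0,c1,th=120):
        x=np.arange(c0,c1);v=g[r,c0:c1];k=np.where((v[:-1]-th)*(v[1:]-th)<0)[0];return [round(float(x[j]+(th-v[j])/(v[j+1]-v[j])),1) for j in k]
    for r in(172,176,220,230,240):print(r,edges(r,250,385))
    c=g[150:200,314];k=np.where(c<120)[0];print('lugtip row',150+k[0] if len(k) else None)
E
python3 - <<'E'
from h import *
print(get_ee_rot(), quat(np.radians(210)))
yaw=np.radians(210);tx=np.array([np.cos(yaw),np.sin(yaw),0])
p=get_tcp_pos()
movel([p[0],p[1],.04],v=.25)
print(movel([p[0],p[1],.0265],v=.04,until_force=12),get_tcp_pos(),get_ft_force(),get_ft_torque())
command_gripper(.35)
p=get_tcp_pos()-tx*.002
movel([p[0],p[1],.0265],v=.05)
command_gripper(0.);print(get_grip_width());command_gripper(.3);command_gripper(0.)
print(get_grip_width(),get_ft_force(),get_ft_torque())
movel([p[0],p[1],.20],v=.25);wait(.1);heldcheck();print(get_time(),get_ft_torque())
E
```

```text
[-3.97396557e-04 -2.58797125e-01  9.65931602e-01 -1.73385809e-04] [0, np.float64(-0.25881904510252085), np.float64(0.9659258262890683), 0]
False [0.40780199 0.35067341 0.02662755] [ 0.71151332  0.07022561 -1.28446662] [0.12273861 0.00398212 0.01617238]
0.15478321289625857
0.15609121196265044 [-0.14601777 -0.37514787  1.47706363] [ 0.03166997 -0.05673258  0.05998768]
172 [305.1, 325.1]
176 [305.1, 325.1]
220 [265.1, 367.9, 382.5]
230 [264.8, 368.2, 378.7, 380.6]
240 [266.2, 365.7]
lugtip row 165
25.7 [ 0.04842616 -0.00456672  0.02133514]
```

Run:
```python
from h import *
yaw=np.radians(210);tx=np.array([np.cos(yaw),np.sin(yaw),0])
p=get_tcp_pos()
movel([p[0],p[1],.04],v=.25);movel([p[0],p[1],.0268],v=.05)
print('closed');heldcheck()
command_gripper(.5);print('open');heldcheck()
g0=get_tcp_pos()
movel([p[0],p[1],.09],v=.25)
V=np.array([p[0],p[1],0])-tx*.102;movel([V[0],V[1],.161],v=.3);wait(.1)
i,T,im=wcam();v=get_tcp_pos();np.save('wv.npy',im)
m=(im.max(2)<75).astype(np.uint8);m[170:]=0
m=cv2.morphologyEx(m,cv2.MORPH_OPEN,cv2.getStructuringElement(cv2.MORPH_ELLIPSE,(25,25)))
n,l,s,c=cv2.connectedComponentsWithStats(m);print(s[1:],c[1:])
k=1+np.argmin([np.hypot(*(q-[320,90])) for q in c[1:]])
ct=max(cv2.findContours((l==k).astype(np.uint8),0,cv2.CHAIN_APPROX_NONE)[0],key=len);e=cv2.fitEllipse(ct);print(e)
w=pix2w(i,T,*e[0],.022);ty=np.array([np.sin(yaw),-np.cos(yaw),0])
print('cam est',w,'grasp',g0,'bias tool x,y',(w-g0)@tx,(w-g0)@ty,get_time(),v)
```

```text
closed
172 [304.9, 326.2]
176 [304.9, 326.8]
220 [264.4, 367.9]
230 [264.0, 368.1]
240 [265.2]
lugtip row 164
open
172 [304.3, 325.6]
176 [304.2, 325.5]
220 [262.6, 365.8]
230 [261.3, 378.9]
240 [256.5]
lugtip row 164
[[ 285   53   65   72 3583]] [[316.88473346  88.75300028]]
((316.8914794921875, 88.74844360351562), (64.32725524902344, 69.12140655517578), 174.47010803222656)
cam est [0.40964755 0.34700875 0.022     ] grasp [0.40849898 0.35085565 0.02683132] bias tool x,y 0.0009287636830549912 -0.0039057980537980947 28.7833 [0.49452805 0.40028633 0.15879624]
```

Gripped and released views agree, so the cap isn't tilted. The camera is simply biased by about (+0.9, −3.9) mm in tool x, y. With that offset removed, the collar is at about (0.578,0.045). Now regrasp and start the insertion.

Run:
```python
from h import *
yaw=np.radians(210);tx=np.array([np.cos(yaw),np.sin(yaw),0])
v=get_tcp_pos();g=[.4085,.3508]
movel([*g,.09],v=.3);movel([*g,.0268],v=.15);command_gripper(0.);print(get_grip_width())
movel([*g,.2],v=.3)
q=quat(np.radians(189.3));C=[.5777,.045]
move_pose([*C,.2],q)
movel([*C,.145],v=.15);wait(.1)
f0=get_ft_force()
hit=movel([*C,.130],v=.02,until_force=5)
print(hit,get_tcp_pos(),get_ft_force()-f0,get_ft_torque(),get_time())
```

```text
0.14803991238112305
True [0.57774567 0.04510266 0.13421611] [-1.94682926  0.20332092  5.52873735] [0.01631963 0.20218433 0.00524134] 33.7417
```

Contact comes about 3 mm into the mouth with a side force towards −x, which agrees with the top camera's smaller x. Shift 2.5 mm that way and retry.

Run:
```python
from h import *
C=[.5752,.045]
movel([.5777,.045,.138],v=.05);movel([*C,.138],v=.05);wait(.1)
f0=get_ft_force()
hit=movel([*C,.130],v=.02,until_force=5)
print(hit,get_tcp_pos(),get_ft_force()-f0,get_ft_torque())
if not hit:
    hit=movel([*C,.1245],v=.02,until_force=12);print(hit,get_tcp_pos(),get_ft_force()-f0,get_ft_torque())
print(get_time())
```

```text
True [0.57555627 0.04520056 0.13417432] [-0.35254522  0.67667466  6.11638189] [0.01557749 0.1458295  0.01057329]
34.65
```

```bash
cat >> h.py <<'E'
def probe(C,z1=.130,F=5,z0=.138,q=None):
    movel([*C,z0],q,v=.06);wait(.15);f0=get_ft_force();t0=get_ft_torque()
    hit=movel([*C,z1],v=.02,until_force=F);wait(.1)
    f=get_ft_force()-f0;t=get_ft_torque()-t0
    print(np.round(C,4),hit,'z %.4f'%get_tcp_pos()[2],'f',f.round(2),'t',t.round(3),'cx %.3f cy %.3f'%(-t[1]/f[2],t[0]/f[2]),'t=%.1f'%get_time());return hit
E
python3 - <<'E'
from h import *
probe([.5752,.045])or probe([.5752,.045])
E
```

```text
[0.5752 0.045 ] True z 0.1342 f [-1.07  1.42  5.89] t [0.078 0.134 0.035] cx -0.023 cy 0.013 t=35.5
```

Run:
```python
from h import *
i,T,im=wcam();np.save('wi.npy',im)
for C in([.5752,.0425],[.5765,.043]):
    if not probe(C): break
print(get_tcp_pos())
```

```text
[0.5752 0.0425] True z 0.1344 f [-1.47 -0.66  6.47] t [0.053 0.19  0.003] cx -0.029 cy 0.008 t=36.3
[0.5765 0.043 ] True z 0.1344 f [-0.84  1.3   5.31] t [0.017 0.142 0.061] cx -0.027 cy 0.003 t=37.1
[0.57654206 0.04308629 0.13436538]
```

Run:
```python
from h import *
im=np.load('wi.npy');save('ins',np.clip(im[110:255,225:420]*1.6,0,255).astype(np.uint8),s=4)
```

```text
(no output)
```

View pics/ins.png

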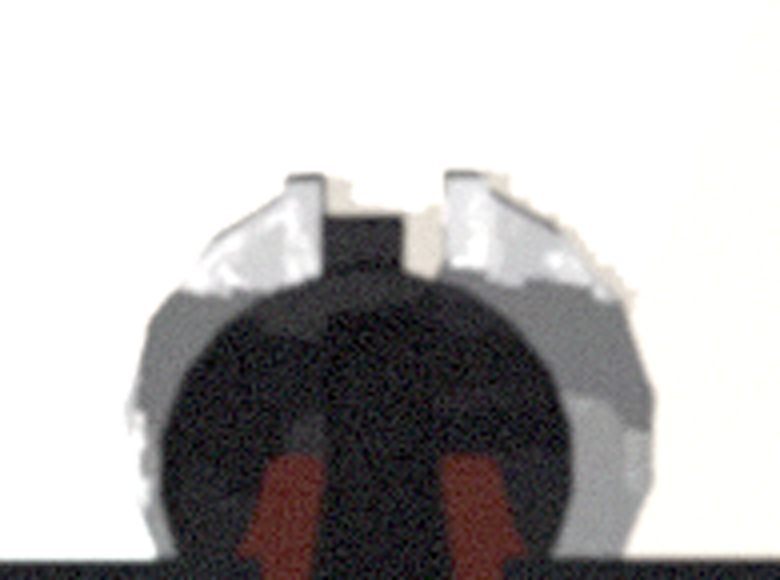

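The picture settles it. The slot spans crop x=325–445 and the lug x=325–403, so the cap sits about 21 px (≈3.7 mm) too far to the left in the image and has to move towards tool +y. I'll check the rows for x, shift and retry.

Run:
```python
from h import *
i=camera_info('wrist');t=np.array(i['tool_from_camera'])
a=w2pix(i,t,[.04,0,.0178]);b=w2pix(i,t,[.0458,0,.0242]);c=w2pix(i,t,[.0468,0,.0242])
dx=((a[1]-b[1])-(164.25-154.5))/(b[1]-c[1])  # mm; +: collar farther less than nominal
print(a,b,c,'rowgap exp',a[1]-b[1],'obs 9.75, collar minus cap along tool x (mm)',-dx)
yaw=np.radians(189.3);ty=np.array([np.sin(yaw),-np.cos(yaw)])
C=np.array([.5752,.045])+.0037*ty
if not probe(C): probe(C,z1=.1245,F=15,z0=.130)
```

```text
[321.5762971  165.04467908] [321.54049265 155.10216681] [321.54268839 153.59978664] rowgap exp 9.942512267961376 obs 9.75, collar minus cap along tool x (mm) -0.12813818455361398
[0.5746 0.0487] False z 0.1300 f [ 0.34  0.51 -0.15] t [ 0.054  0.025 -0.078] cx 0.167 cy -0.365 t=38.2
[0.5746 0.0487] False z 0.1248 f [-1.06 -0.18  4.4 ] t [-0.255  0.046  0.022] cx -0.010 cy -0.058 t=39.1
```

The lugs are in the slots and the seal is being compressed. Press down fully, then turn clockwise in steps while watching the torque.

Run:
```python
from h import *
C=[.5746,.0487]
f0=get_ft_force()
print(movel([*C,.1183],v=.02,until_force=14),get_tcp_pos(),get_ft_force())
z=max(get_tcp_pos()[2]+.0003,.1188)
print('z',z)
for y in list(range(180,134,-9))+[132,129.3,127.5]:
    movel([*C,z],quat(np.radians(y)),v=.1);wait(.03)
    t=get_ft_torque();print(y,get_ft_force().round(1),t.round(2),round(get_time(),1))
    if abs(t[2])>1.5: break
```

```text
True [0.57538983 0.04787326 0.1193954 ] [-0.48921834 -0.40863558  7.3823987 ]
z 0.11969540257196679
180 [-1.6 -0.3  6.6] [-0.02  0.25  0.03] 39.8
171 [ 0.2 -1.7  6.5] [-0.17  0.18  0.04] 40.1
162 [-0.3 -1.4  6.9] [-0.21  0.07 -0.  ] 40.5
153 [ 1.  -1.8  5.6] [-0.38 -0.04  0.01] 40.8
144 [ 0.5 -1.8  6.3] [-0.4  -0.15 -0.04] 41.2
135 [ 0.4 -1.9  6.9] [-0.41 -0.12  0.07] 41.5
132 [ 1.3 -0.8  5.1] [-0.26 -0.46  0.19] 41.8
129.3 [ 5.6 -1.   4.8] [-0.02 -1.17  0.25] 42.1
127.5 [4.4 0.6 6.1] [-0.02 -1.13  0.37] 42.4
```

Run:
```python
from h import *
C=[.5746,.0487];z=get_tcp_pos()[2]
for y in (126,124.5,123,121.5):
    movel([*C,.1197],quat(np.radians(y)),v=.1);wait(.05)
    t=get_ft_torque();print(y,get_tcp_pos().round(4),get_ft_force().round(1),t.round(2),round(get_time(),1))
    if abs(t[2])>1: break
q=get_ee_rot();print(np.degrees(2*np.arctan2(q[2],q[1]))%360,get_grip_width())
```

```text
126 [0.576  0.0487 0.1203] [ 5.5 -1.4  4.7] [-0.3  -1.11  0.43] 42.7
124.5 [0.576  0.0487 0.1203] [ 5.6 -1.1  5.5] [-0.3  -1.08  0.57] 43.0
123 [0.5759 0.0486 0.1203] [ 5.  -0.5  4.2] [-0.29 -1.01  0.71] 43.3
121.5 [0.5759 0.0486 0.1203] [ 5.4 -0.8  5.7] [-0.26 -1.07  0.75] 43.6
121.68314621506904 0.15853608611643596
```

The torque rises steadily from about 130° onward, so the cap is at its end stop. Next I'll unload the twist, tug upward to confirm it's locked, then release and retreat.

Run:
```python
from h import *
C=[.5757,.0486]
movel([*C,.1200],quat(np.radians(125)),v=.1);wait(.1);print(get_ft_force().round(1),get_ft_torque().round(2))
hit=movel([*C,.131],v=.02,until_force=14);print('tug',hit,get_tcp_pos(),get_ft_force().round(1))
if hit:
    movel([*C,.1215],v=.05);wait(.1);print(get_ft_force().round(1),get_ft_torque().round(2))
    command_gripper(.45);wait(.2)
    movel([*C,.20],v=.12);wait(.1);print(get_ft_force().round(1))
    yaw=np.radians(125);tx=np.array([np.cos(yaw),np.sin(yaw),0])
    p=np.array([*C,.25])-tx*.10;movel(p,v=.25);wait(.1)
    i,T,im=wcam();np.save('wf.npy',im)
    m=(im.max(2)<75).astype(np.uint8);m[175:]=0
    n,l,s,c=cv2.connectedComponentsWithStats(m)
    for k in range(1,n):
        if s[k,4]>300:print(s[k],c[k],pix2w(i,T,*c[k],.125))
print(get_time())
```

```text
[ 2.5 -1.   6.4] [-0.11 -0.71  0.55]
tug True [0.57584575 0.04833806 0.12093993] [-1.9  0.4  2.8]
[ 4.4 -1.5 -4.2] [-0.4  -0.92  0.37]
[-0.2 -0.1  0.1]
[ 286   51   74   75 3971] [320.95643415  88.0752959 ] [0.57531057 0.04617839 0.125     ]
[ 495  122  120   53 3894] [554.01129944 152.32049307] [0.79845479 0.12988177 0.125     ]
46.975
```

Run:
```python
from h import *
for n,c in(('wf',(321,88)),('wv',(317,89))):
    im=np.load(n+'.npy').astype(np.float32).sum(2)
    g=cv2.GaussianBlur(im,(0,0),1.2)
    x,y=c;r=26;p=g[y-r:y+r+1,x-r:x+r+1]
    best=[]
    for a in np.arange(-90,90,3):
        M=cv2.getRotationMatrix2D((x,y),a,1);q=cv2.warpAffine(g,M,(640,400))[y-r:y+r+1,x-24:x+25]
        prof=q[6:-6].mean(0);best.append((np.abs(np.diff(prof)).sum(),a,))
    best.sort(reverse=True);print(n,best[:4],'min',best[-1])
```

```text
wf [(np.float32(82.18705), np.int64(-3)), (np.float32(80.604866), np.int64(-6)), (np.float32(77.23648), np.int64(-9)), (np.float32(76.35397), np.int64(0))] min (np.float32(30.404984), np.int64(24))
wv [(np.float32(185.48096), np.int64(0)), (np.float32(177.9455), np.int64(-3)), (np.float32(177.8383), np.int64(3)), (np.float32(164.72372), np.int64(6))] min (np.float32(18.013138), np.int64(-66))
```

The bar reads about 129.5°, which is 60° clockwise from the slots, and the cap resisted the pull. The puck is at its stop and the robot is clear, so I'm handing in.

```bash
python3 -c "
from station import *
print(get_ft_force(),get_time(),job_done())"
```

```text
the job is handed in; nothing more can be done
[0.45131186 0.14355828 0.23242166] 46.975 None
```

The job is handed in at 47.0 s: the puck is against the stop, and the lugged black cap is in the port, turned about 60° clockwise to its end stop and released, with the robot clear of everything.

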